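# Free a boxed-in culture dish, warm it, and restore the bottles

### The job

The small pink culture dish is boxed in between two bottles in the black storage lane. Clear the bottles aside first: stand the brown bottle in the middle of the yellow pad and the pink bottle in the middle of the blue pad; then set the dish flat in the middle of the warming plate; last, put each bottle back in the lane on the very spot where it stood at the start. Keep everything upright.

Things in the scene. Friction and masses are not known exactly. Their poses are not given: they have to be found in the camera images.
- brown_bottle: Brown (amber) bottle with a black cap: 46 mm across and round up to 80 mm, 95 mm tall over the 30 mm cap, 0.12 kg. Origin: centre of its underside; z up along its axis. At the start it stands on one end spot of the lane (either one).
- pink_bottle: Pink bottle with a white cap: 42 mm across and round up to 74 mm, 87 mm tall over the 28 mm cap, 0.09 kg. Origin: centre of its underside; z up along its axis. At the start it stands on the other end spot of the lane.
- dish: Low round clear culture dish with a pink bottom, rigid: 50 mm across at the rim, 11 mm high, 0.03 kg. Origin: centre of its underside; z up. At the start it lies in the middle of the lane, 5 to 7 mm from each bottle and 4 mm from the side walls, so that fingers reach its rim only along the lane's length once the bottles are gone.
- lane: Fixed black channel left of centre: 160 mm long (own x), 66 mm wide (own y), ends open; floor 3 mm thick, side walls 4 mm thick and 22 mm high along it (58 mm between). Origin: centre of underside, z up. Grey 52 mm discs on its floor mark the end spots, centred 53 mm either side of the origin along x. The microscope behind it rises to 240 mm: keep the hand's long side along the lane.
- pad_yellow: Fixed round yellow pad, 72 mm across and 4 mm thick, with a white ring in its middle: side place of the brown bottle. Over the pads and plate, keep the hand's long side square to the line of reach. Origin: centre of its underside, z up; its top is 4 mm higher.
- pad_blue: Fixed round blue pad, 72 mm across and 4 mm thick, with a white ring in its middle: side place of the pink bottle. Origin: centre of its underside, z up; its top is 4 mm higher.
- warm_plate: Fixed round warming plate, 76 mm across: white case, flat dark top 14 mm above the worktop with a bright 60 mm ring; goal of the dish. Origin: centre of underside, z up. Plate and pads share 3 places in any order: one beside the lane, two in the right corner. A micromanipulator 365 mm tall (rods to 385) stands between: carry things over it, tool point at about 0.5 m.

How it is judged:
On the way, in this order (a step that is already met when the one before it is completed fails the run):
1. both bottles stand released on their pads (brown on yellow, pink on blue), within 15 mm of the middle, the dish still in the lane (horizontal distance between brown_bottle and pad_yellow below 0.015 m and z of brown_bottle in the frame of pad_yellow between 0.001 and 0.008 m and angle between each of brown_bottle, pink_bottle's own z axis and vertical below 0.1 rad and horizontal distance between pink_bottle and pad_blue below 0.015 m and z of pink_bottle in the frame of pad_blue between 0.001 and 0.008 m and contact force between each of brown_bottle, pink_bottle, dish and the fingers below 0.05 N and distance of dish from where it was at the start of the episode below 0.03 m), for 0.2 s.
2. the dish lies released on the warming plate, within 15 mm of its middle, while both bottles still stand on their pads (horizontal distance between dish and warm_plate below 0.015 m and z of dish in the frame of warm_plate between 0.011 and 0.018 m and angle between each of dish, brown_bottle, pink_bottle's own z axis and vertical below 0.1 rad and contact force between each of brown_bottle, pink_bottle, dish and the fingers below 0.05 N and horizontal distance between brown_bottle and pad_yellow below 0.015 m and z of brown_bottle in the frame of pad_yellow between 0.001 and 0.008 m and horizontal distance between pink_bottle and pad_blue below 0.015 m and z of pink_bottle in the frame of pad_blue between 0.001 and 0.008 m), for 0.2 s.
At the end, for the whole second after the job is handed in: The dish lies flat on the warming plate within 15 mm of its middle; each bottle stands upright in the lane within 15 mm of where it stood at the start; all three are released and at rest (horizontal distance between dish and warm_plate below 0.015 m and z of dish in the frame of warm_plate between 0.011 and 0.018 m and angle between each of dish, brown_bottle, pink_bottle's own z axis and vertical below 0.1 rad and distance of each of brown_bottle, pink_bottle from where it was at the start of the episode below 0.015 m and contact force between each of brown_bottle, pink_bottle, dish and the fingers below 0.05 N and linear speed of each of brown_bottle, pink_bottle, dish below 0.02 m/s); the robot touches nothing.
It fails at once if a bottle is tipped over (angle between any of brown_bottle, pink_bottle's own z axis and vertical above 0.6 rad).
It fails at once if the dish is tipped (angle between dish's own z axis and vertical above 0.5 rad).
It also fails if it takes over 144 s, if anything falls off the work surface, if the arm or the gripper's body presses on something with over 40 N, if the wrist force passes 120 N, or if a joint passes its speed limit or range.

### The arm

A 6-joint arm with a two-finger parallel gripper is mounted at the origin on a cart in front of the work surface, level with it; the furniture and walls round the work are solid. World frame = base frame: x ahead of the robot, y to its left, z up, the work surface at z = 0. Lengths are in m, angles in rad, forces in N, time in s.
With the tool pointing down it reaches from about 0.425 to 1.125 m from the base axis. Payload 14.9 kg.
Tool frame: the origin (TCP) lies between the finger pads, 19 mm behind the fingertips; this is the grasp point; z points along the fingers, y is the line along which they close (so a half turn about z gives the same grasp; the last joint's range is limited). The gripper opens to 91 mm and grips with 3 to 60 N. Pads are 32 mm wide; open, the fingers measure 118 mm over their backs; the gripper's body (76 mm by 178 mm) begins 60 mm behind the grasp point.
Start: joints at [-1.206, 0.379, 1.734, -0, 1.028, -0.033], TCP at [0.271, -0.645, 0.233] pointing down, gripper open.
Joint ranges: [-2.77, 2.77], [-0.74, 2.19], [0, 2.66], [-1.06, 4.2], [0.31, 2.87], [-3.08, 3.08]. Speed limits (rad/s): [1.89, 1.89, 2.39, 3.14, 3.14, 3.14].

### API

Orientations are given as a rotation vector (axis times angle).
In Python, from station import manip gives the robot as it stands.
- The arm moves only by the tool apply_moves, never from a script. Its argument "targets" is a list of rows, each a list of 5 numbers: the shift along the tool's x, y, z in cm, then the turn about the tool's z in rad, then the finger opening in cm, from 0 to 9.12. A call has 1 to 8 rows; each row is the pose to reach, as a shift and turn from the pose commanded when the call began, along the tool's axes at that moment; what a row does not reach only later rows make up. A row lasts 1/12 s, in which the tool goes at most 41.7 mm and 7.16 degrees, less where a joint would pass 70% of its speed; a pose out of reach is approached as far as the arm can. A call with a gripper value outside its range is refused whole. The fingers move at their own pace and stop on an object; the grip force is fixed at half the most. Time passes only in rows, so rows that repeat a pose let the fingers close. It gives the time, the measured TCP pose, the force, the opening and the grip force at its end, in the units of the state.
- manip.sense(): the state, without advancing time (a new reading comes with each control period).
- manip.capture(name): name is "side" or "top"; returns (picture, depth): 400x640x3 uint8, blue, green, red; 400x640 float32, m along the optical axis (not along the pixel's ray), 0 where there is no reading.
- manip.calibration(name): a dict with "fx", "fy", "cx", "cy" (pixels), "view" (4x4, takes a point from world to camera coordinates). Camera axes: x right, y down, z forward; pixel columns grow to the right and rows downward; lengths in m; the calibration is good to about 2 mm. A picture is of the moment at which its call begins. calibration takes no time and is no camera call.
- manip.hand_in(): hands the job in; it is judged then, once.
The state is a dict: "clock": time; "joints": joint angles; "joint_velocities": joint speeds; "tau": joint torques, N m; "ee_pos": TCP position; "tool_rot": TCP orientation; "force": force on the tool from outside, world axes, zero at the start; "moment": the same for the moment, N m; "grip_width": finger opening in m; "grasp_force": force on a finger pad.
Only numpy, scipy, OpenCV 4.12 (cv2) and the standard library are available. Lean on these libraries where they do the work, as an engineer would, in place of code of your own. Each camera call takes 0.05 s, during which the arm holds its last target. There are 200 camera calls.

## Working session

There is one attempt and no reset: what is moved stays moved. The work goes in short steps, Python scripts to look and compute and a tool call to move; the robot and the scene stay as the last step left them, time stands still between calls to the robot, and variables do not carry over. Pictures are saved under pics/ and viewed, at most 14 in all, crops included, and the job is handed in when it is done.

Besides the shell and the picture viewer there is one more tool, called after "Request:" as name(argument=value, ...) on one line, values as JSON. apply_moves: Moves the arm, as the interface text tells. Its arguments: {"type":"object","properties":{"targets":{"type":"array"}},"required":["targets"]}

```bash
mkdir -p pics; ls
python3 - <<'E'
from station import manip
import cv2,numpy as np
s=manip.sense();print(s)
for n in("top","side"):
    p,d=manip.capture(n);cv2.imwrite(f"pics/{n}0.png",p);np.save(f"pics/{n}0.npy",d)
    c=manip.calibration(n);print(n,c)
E
```

```text
pics
{'clock': 0.0, 'joints': array([-1.20631734e+00,  3.79399673e-01,  1.73477330e+00,  2.29765693e-05,
        1.02851974e+00, -3.32656810e-02]), 'joint_velocities': array([ 0.00226647,  0.00072196,  0.00157886, -0.00086079, -0.00042219,
        0.00124631]), 'tau': array([-1.12561309e-03, -7.63722181e+01, -4.34371448e+01,  6.50334335e-02,
        4.24474350e-02, -8.73226509e-05]), 'ee_pos': array([ 0.27102504, -0.64499448,  0.23209817]), 'tool_rot': array([-3.07860869e+00, -6.20432396e-01,  2.54287266e-04]), 'force': array([ 0.47484717, -0.71961864, -0.39785443]), 'moment': array([ 0.01700461,  0.00757   , -0.01540486]), 'grasp_force': 0.0, 'grip_width': 0.09143465669077515}
top {'fx': 384.9744929187842, 'fy': 384.9744929187842, 'cx': 323.9636662055914, 'cy': 198.14510148022143, 'view': array([[-0.00978871, -0.99921635, -0.03835181,  0.02064898],
       [-0.99004687,  0.01506962, -0.13992894,  0.49633511],
       [ 0.14039723,  0.03660037, -0.98941853,  0.82980982],
       [ 0.        ,  0.        ,  0.        ,  1.        ]])}
side {'fx': 517.4653206149462, 'fy': 517.4653206149462, 'cx': 320.5167174605786, 'cy': 198.9797733741911, 'view': array([[-9.99672429e-01,  1.01775296e-02, -2.34830145e-02,
         4.68853925e-01],
       [ 2.55887106e-02,  3.79456448e-01, -9.24855676e-01,
         2.76079980e-02],
       [-5.01964737e-04, -9.25153621e-01, -3.79592579e-01,
         1.23456389e+00],
       [ 0.00000000e+00,  0.00000000e+00,  0.00000000e+00,
         1.00000000e+00]])}
```

View pics/top0.png

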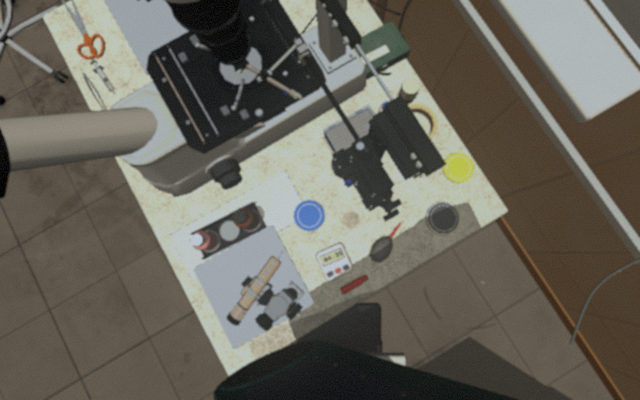

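View pics/side0.png

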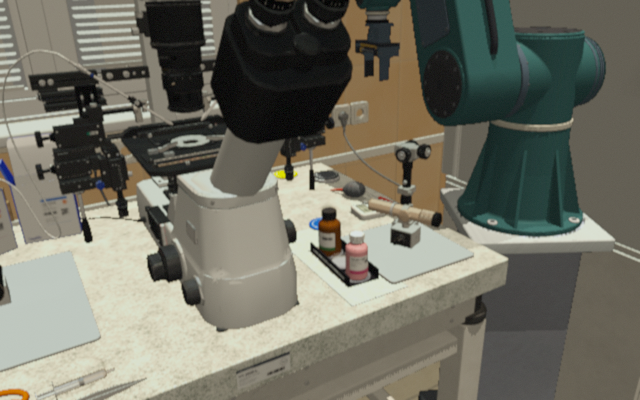

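Top: lane near (228,230) with the pink bottle at its left end and the brown at the right end; blue pad (309,215), yellow (459,167), plate (443,218). Zoom and measure.

```bash
cat > h.py <<'E'
import cv2,numpy as np
from station import manip
def ray(n,uv,z):
    c=manip.calibration(n);V=c["view"];R=V[:3,:3];o=-R.T@V[:3,3]
    d=R.T@np.array([(uv[0]-c["cx"])/c["fx"],(uv[1]-c["cy"])/c["fy"],1]);return o+d*(z-o[2])/d[2]
def proj(n,p):
    c=manip.calibration(n);q=c["view"][:3,:3]@p+c["view"][:3,3];return np.array([c["fx"]*q[0]/q[2]+c["cx"],c["fy"]*q[1]/q[2]+c["cy"]])
def cloud(n,d):
    c=manip.calibration(n);V=c["view"];v,u=np.mgrid[:400,:640]
    P=np.stack([(u-c["cx"])/c["fx"]*d,(v-c["cy"])/c["fy"]*d,d],-1);return (P-V[:3,3])@V[:3,:3]
def blobs(p,lo,hi,roi,amin=20):
    x0,y0,x1,y1=roi;h=cv2.cvtColor(p,cv2.COLOR_BGR2HSV)[y0:y1,x0:x1]
    m=cv2.inRange(h,lo,hi);k,l,s,c=cv2.connectedComponentsWithStats(m)
    return [(np.round(c[i]+[x0,y0],1),tuple(s[i])) for i in range(1,k) if s[i][4]>=amin],m
E
python3 - <<'E'
from h import *
p=cv2.imread("pics/top0.png");d=np.load("pics/top0.npy");q=cv2.imread("pics/side0.png")
print(ray("top",(320,200),0))
for nm,lo,hi,roi,z in[("blue",(100,90,80),(125,255,255),(285,190,335,240),.004),("yel",(22,120,120),(35,255,255),(430,140,490,195),.004)]:
    for c,s in blobs(p,lo,hi,roi,60)[0]:print(nm,c,s,ray("top",c,z))
W=cloud("top",d)
for nm,(x0,y0,x1,y1) in dict(lane=(175,195,275,260),tool=(220,250,310,335),manip=(325,100,450,225),plate=(420,195,465,235),misc=(315,220,400,300),scope=(100,90,250,200)).items():
    w=W[y0:y1,x0:x1][d[y0:y1,x0:x1]>0];print(nm,np.percentile(w[:,2],[1,50,90,99.5]))
a=cv2.resize(p[185:270,170:330],None,fx=5,fy=5,interpolation=2)
b=cv2.resize(p[140:240,400:500],None,fx=4,fy=4,interpolation=2);c=cv2.resize(q[195:295,300:400],None,fx=4,fy=4,interpolation=2)
cv2.imwrite("pics/z1.png",np.vstack([a[:425,:800],np.zeros((0,800,3),np.uint8)]));cv2.imwrite("pics/z2.png",np.hstack([b,c]))
E
```

```text
[0.49732381 0.02507246 0.        ]
blue [308.8 215.1] (np.int32(10), np.int32(11), np.int32(29), np.int32(29), np.int32(638)) [0.46183322 0.05117195 0.004     ]
yel [458.1 168. ] (np.int32(13), np.int32(13), np.int32(30), np.int32(29), np.int32(166)) [ 0.56699311 -0.29698733  0.004     ]
yel [458.2 167.1] (np.int32(18), np.int32(17), np.int32(21), np.int32(21), np.int32(340)) [ 0.56912345 -0.29734062  0.004     ]
lane [-0.00289895  0.00316756  0.06346391  0.09936192]
tool [-0.0027882   0.00841597  0.19535559  0.20407794]
manip [-0.57904759  0.06357481  0.36216425  0.36607272]
plate [-0.00270369  0.00359325  0.01559233  0.01814398]
misc [-8.04144288e-01  5.38447774e-04  1.73824481e-02  4.36419241e-02]
scope [-0.80437454  0.22279086  0.24939021  0.29423349]
```

View pics/z1.png

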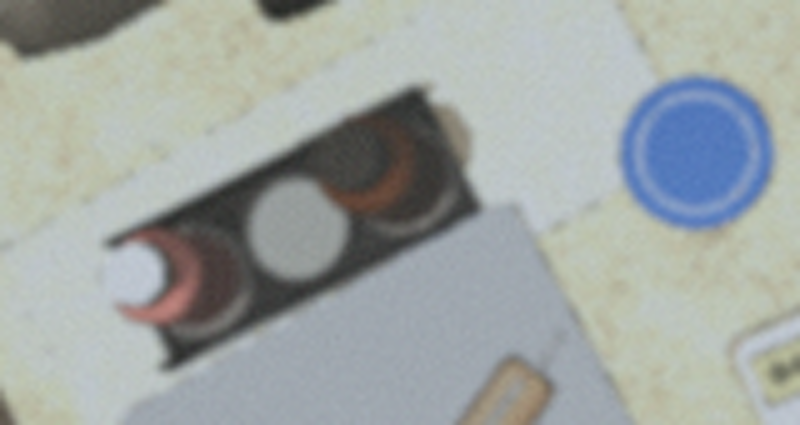

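View pics/z2.png

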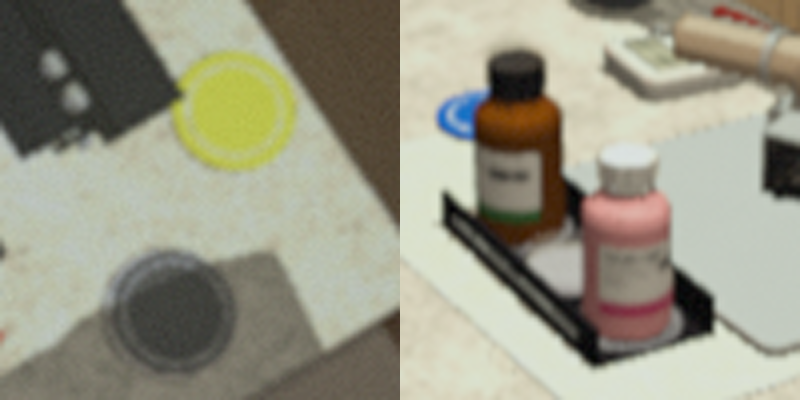

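Lane zoom: pink cap (197,239), brown cap (241,215), dish rim (230,231) px; both bottles stand at their ends, blue pad is clear, plate at (443.5,218). Now the numbers for the moves.

```bash
cat >> h.py <<'E'
from scipy.spatial.transform import Rotation as Ro
def rel(p,yd=None):
    """shift in tool axes (cm) and turn for tool y along direction yd (world xy), from measured pose"""
    s=manip.sense();R=Ro.from_rotvec(s["tool_rot"]).as_matrix();d=R.T@(np.array(p)-s["ee_pos"])*100
    t=0
    if yd is not None:
        v=R.T@np.array([yd[0],yd[1],0]);t=np.arctan2(-v[0],v[1]);t=(t+np.pi/2)%np.pi-np.pi/2
    return np.round(d,2),round(t,3)
E
python3 - <<'E'
from h import *
p=cv2.imread("pics/top0.png");q=cv2.imread("pics/side0.png");d=np.load("pics/top0.npy")
R=Ro.from_rotvec(manip.sense()["tool_rot"]).as_matrix();print("tool x,y",R[:,0],R[:,1])
f=lambda x,y:(170+x/5-.4,185+y/5-.4)
L=[ray("top",f(*c),.022) for c in[(430,88),(478,210),(170,368),(108,243)]];print(np.round(L,4))
lc=np.mean(L,0);ax=L[0]+L[1]-L[2]-L[3];ax/=np.linalg.norm(ax);print("lane",lc,ax,np.linalg.norm(L[0]-L[3]),np.linalg.norm(L[0]-L[1]))
print("spots",lc-ax*.053,lc+ax*.053)
print("pinkcap",ray("top",f(135,272),.09),"browncap",ray("top",f(355,152),.098),"dish",ray("top",f(298,228),.014))
# side view cap centres
print("side pink",ray("side",(300+628/4,195+154/4),.090),"brown",ray("side",(300+518/4,195+62/4),.098))
print("plate",ray("top",(443.3,217.6),.014),"yel",ray("top",(458.6,167.1),.004))
W=cloud("top",d);ok=d>0
def box(nm,m):w=W[m&ok];print(nm,np.percentile(w,[2,98],axis=0).round(3).tolist())
u=np.zeros_like(ok);u[250:335,220:310]=1;box("tool>.05",u&(W[...,2]>.05))
u[:]=0;u[90:225,325:450]=1
for a in(.05,.15,.25,.34):box(f"man>{a}",u&(W[...,2]>a))
E
```

```text
tool x,y [9.21923135e-01 3.87372855e-01 6.01098386e-05] [ 0.38737271 -0.92192265 -0.00100751]
[[0.4914 0.172  0.022 ]
 [0.4352 0.1492 0.022 ]
 [0.3655 0.2884 0.022 ]
 [0.4222 0.3191 0.022 ]]
lane [0.42859771 0.23216239 0.022     ] [ 0.4363549  -0.89977464  0.        ] 0.16253630098751942 0.060700755009121234
spots [0.4054709  0.27985045 0.022     ] [0.45172452 0.18447434 0.022     ]
pinkcap [0.4062603  0.28078196 0.09      ] browncap [0.45478046 0.18658315 0.098     ] dish [0.42850265 0.23386943 0.014     ]
side pink [0.22510163 0.29453346 0.09      ] brown [0.25707722 0.20773095 0.098     ]
plate [ 0.4510701  -0.25418447  0.014     ] yel [ 0.56910655 -0.29825839  0.004     ]
tool>.05 [[0.241, 0.059, 0.077], [0.361, 0.204, 0.204]]
man>0.05 [[0.449, -0.155, 0.062], [0.725, -0.004, 0.366]]
man>0.15 [[0.447, -0.152, 0.168], [0.605, -0.011, 0.366]]
man>0.25 [[0.456, -0.154, 0.262], [0.609, -0.018, 0.366]]
man>0.34 [[0.488, -0.159, 0.342], [0.596, -0.073, 0.366]]
```

Request:
apply_moves(targets=[[0,0,-27,0,9.1],[0,0,-27,0,9.1],[0,0,-27,0,9.1],[0,0,-27,0,9.1],[0,0,-27,0,9.1],[0,0,-27,0,9.1],[0,0,-27,0,9.1]])

```text
clock: 0.68
ee_pos: [0.2713, -0.6458, 0.5086]
tool_rot: [3.074, 0.62, 0.001]
force: [0.8, 0.5, 0.9]
grip_width: 0.091
grasp_force: 0.0
```

Request:
apply_moves(targets=[[27,-17,0,0,9.1],[27,-17,0,0,9.1],[27,-17,0,0,9.1],[27,-17,0,0,9.1],[27,-17,0,0,9.1],[27,-17,0,0,9.1],[27,-17,0,0,9.1],[27,-17,0,0,9.1]])

```text
clock: 1.35
ee_pos: [0.4555, -0.3812, 0.5026]
tool_rot: [-3.079, -0.622, -0.0]
force: [-1.0, -2.3, 0.0]
grip_width: 0.0908
grasp_force: 0.0
```

Run:
```python
from h import *
s=manip.sense();print(s["clock"],s["ee_pos"],s["joints"])
print("side pink",ray("side",(357,233.5),.090),"brown",ray("side",(329.5,210.5),.098))
print(rel((.4535,.1855,.30),(.436,-.9)))
```

```text
1.35 [ 0.45552761 -0.38117617  0.50264573] [-7.36193887e-01 -8.72232419e-04  1.69654068e+00  4.48980915e-04
  1.44613376e+00  4.35636709e-01]
side pink [0.40368121 0.28416203 0.09      ] brown [0.45104268 0.19531886 0.098     ]
(array([ 21.82, -52.29,  20.29]), np.float64(-0.052))
```

Request:
apply_moves(targets=[[12.3,-30,0,-0.05,9.1],[12.3,-30,0,-0.05,9.1],[12.3,-30,0,-0.05,9.1],[12.3,-30,0,-0.05,9.1],[12.3,-30,0,-0.05,9.1],[12.3,-30,0,-0.05,9.1],[12.3,-30,0,-0.05,9.1],[12.3,-30,0,-0.05,9.1]])

```text
clock: 2.02
ee_pos: [0.4506, -0.0574, 0.5027]
tool_rot: [-3.063, -0.698, -0.0]
force: [0.4, -0.0, 0.8]
grip_width: 0.0911
grasp_force: 0.0
```

Request:
apply_moves(targets=[[10.6,-21.8,0,0,9.1],[10.6,-21.8,0,0,9.1],[10.6,-21.8,0,0,9.1],[10.6,-21.8,0,0,9.1],[10.6,-21.8,0,0,9.1],[10.6,-21.8,0,0,9.1],[10.6,-21.8,0,0,9.1],[10.6,-21.8,0,0,9.1]])

```text
clock: 2.68
ee_pos: [0.4522, 0.1839, 0.5023]
tool_rot: [3.062, 0.702, -0.002]
force: [-0.4, -0.7, -0.8]
grip_width: 0.0909
grasp_force: 0.0
```

Run:
```python
from h import *
s=manip.sense();print(s["clock"],s["ee_pos"],s["joints"])
print(rel((.4535,.186,.20),(.436,-.9)))
```

```text
2.6833 [0.45220134 0.18386314 0.50225223] [ 3.38463462e-01 -1.97584068e-01  1.87590398e+00 -6.53385136e-05
  1.46427784e+00  1.45838327e+00]
(array([ 0.24, -0.13, 30.23]), np.float64(-0.0))
```

Request:
apply_moves(targets=[[0.2,-0.1,33.5,0,9.1],[0.2,-0.1,33.5,0,9.1],[0.2,-0.1,33.5,0,9.1],[0.2,-0.1,33.5,0,9.1],[0.2,-0.1,33.5,0,9.1],[0.2,-0.1,33.5,0,9.1],[0.2,-0.1,33.5,0,9.1],[0.2,-0.1,33.5,0,9.1]])

```text
clock: 3.35
ee_pos: [0.4539, 0.1829, 0.1679]
tool_rot: [3.064, 0.695, 0.001]
force: [1.8, -0.1, -0.7]
grip_width: 0.091
grasp_force: 0.0
```

Run:
```python
from h import *
s=manip.sense();print(s["clock"],s["ee_pos"])
print(rel((.4535,.186,.055),(.436,-.9)))
a=manip.capture("top")[0];b=manip.capture("side")[0]
for n,i in(("top",a),("side",b)):print(n,proj(n,s["ee_pos"]))
cv2.imwrite("pics/a1.png",np.hstack([cv2.resize(a[160:280,160:320],None,fx=2.5,fy=2.5,interpolation=2),cv2.resize(b[150:300,240:440],None,fx=2,fy=2,interpolation=2)]))
```

```text
3.35 [0.45385946 0.18287936 0.1679124 ]
(array([ 0.09, -0.3 , 11.29]), np.float64(-0.005))
top [233.25406552 211.91289129]
side [327.26600029 174.85928647]
```

View pics/a1.png

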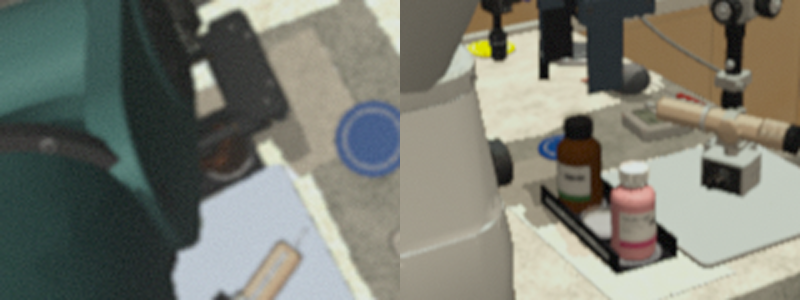

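Side view: fingers straddle the brown bottle (bottle at x≈580, finger pair 555–605). Descend and grip.

Request:
apply_moves(targets=[[0,-0.2,4,0,9.1],[0,-0.2,8,0,9.1],[0,-0.2,11.2,0,9.1],[0,-0.2,11.2,0,9.1],[0,-0.2,11.2,0,9.1],[0,-0.2,11.2,0,9.1]])

```text
clock: 3.95
ee_pos: [0.4549, 0.1864, 0.0603]
tool_rot: [-3.063, -0.697, -0.005]
force: [0.6, -0.0, 1.1]
grip_width: 0.0912
grasp_force: 0.0
```

Run:
```python
from h import *
s=manip.sense();print(s["clock"],s["ee_pos"],s["force"])
```

```text
3.95 [0.45491548 0.18639608 0.06026598] [ 0.64781224 -0.02297865  1.09363844]
```

Request:
apply_moves(targets=[[0,0,0,0,6],[0,0,0,0,5],[0,0,0,0,4.4],[0,0,0,0,4],[0,0,0,0,4],[0,0,0,0,4],[0,0,0,0,4],[0,0,0,0,4]])

```text
clock: 4.62
ee_pos: [0.453, 0.1862, 0.0574]
tool_rot: [-3.063, -0.698, 0.0]
force: [-1.1, 1.3, 2.6]
grip_width: 0.0444
grasp_force: 29.9
```

Request:
apply_moves(targets=[[0,0,-1,0,4],[0,0,-3,0,4],[0,0,-6,0,4],[0,0,-10,0,4],[0,0,-14,0,4],[0,0,-18,0,4],[0,0,-22,0,4],[0,0,-26,0,4]])

```text
clock: 5.28
ee_pos: [0.4522, 0.1858, 0.32]
tool_rot: [3.063, 0.698, 0.0]
force: [1.2, -0.1, -1.1]
grip_width: 0.0444
grasp_force: 29.9
```

Request:
apply_moves(targets=[[0,0,-4,0,4],[0,0,-8,0,4],[0,0,-12,0,4],[0,0,-16,0,4],[0,0,-19,0,4],[0,0,-19,0,4],[0,0,-19,0,4]])

```text
clock: 5.87
ee_pos: [0.4529, 0.1861, 0.5091]
tool_rot: [-3.063, -0.697, -0.004]
force: [0.4, -0.7, -3.1]
grip_width: 0.0444
grasp_force: 29.9
```

Run:
```python
from h import *
s=manip.sense();print(s["clock"],s["ee_pos"],s["grip_width"],s["grasp_force"])
print(rel((.569,-.298,.5),(.465,.885)))
b=manip.capture("side")[0];cv2.imwrite("pics/s2.png",b)
```

```text
5.8667 [0.45294624 0.18605994 0.509138  ] 0.044353323120792404 29.859013351087924
(array([-10.5 ,  48.66,   0.9 ]), np.float64(0.932))
```

Request:
apply_moves(targets=[[-0.4,2,0,0.05,4],[-1.2,5.5,0,0.15,4],[-2,9.3,0,0.25,4],[-2.8,13.2,0,0.35,4],[-3.6,17,0,0.45,4],[-4.4,20.5,0,0.55,4],[-5.2,24.1,0,0.65,4],[-6,27.8,0,0.75,4]])

```text
clock: 6.58
ee_pos: [0.5186, -0.0922, 0.5056]
tool_rot: [-3.104, 0.481, 0.004]
force: [1.4, 0.3, -1.0]
grip_width: 0.0445
grasp_force: 29.9
```

Run:
```python
from h import *
s=manip.sense();print(s["clock"],s["ee_pos"],s["grip_width"],s["grasp_force"])
print(rel((.569,-.298,.5),(.465,.885)))
```

```text
6.5833 [ 0.51857994 -0.09215598  0.50557106] 0.044496651568271074 29.855958796924824
(array([11.03, 18.1 ,  0.53]), np.float64(0.177))
```

Request:
apply_moves(targets=[[2,3.4,0,0.05,4],[4,6.7,0,0.1,4],[6,10,0,0.18,4],[8,13.3,0,0.18,4],[10,16.5,0,0.18,4],[11,18.1,0,0.18,4],[11,18.1,0,0.18,4],[11,18.1,0,0.18,4]])

```text
clock: 7.25
ee_pos: [0.5701, -0.2963, 0.5054]
tool_rot: [-3.049, 0.752, 0.005]
force: [-1.3, -0.5, -0.7]
grip_width: 0.0443
grasp_force: 29.9
```

Run:
```python
from h import *
for i in range(3):
    p=manip.capture("top")[0];s=manip.sense();print(s["clock"],s["ee_pos"],rel((.569,-.298,.061),(.465,.885)))
cv2.imwrite("pics/t3.png",p)
```

```text
7.3 [ 0.57008625 -0.29545629  0.50598227] (array([ 0.13,  0.29, 44.5 ]), np.float64(0.001))
7.35 [ 0.57014186 -0.29501684  0.50653406] (array([ 0.11,  0.33, 44.55]), np.float64(0.002))
7.4 [ 0.57022761 -0.29482805  0.50701198] (array([ 0.07,  0.35, 44.6 ]), np.float64(0.002))
```

Request:
apply_moves(targets=[[0.1,0.3,4,0,4],[0.1,0.3,8,0,4],[0.1,0.3,12,0,4],[0.1,0.3,16,0,4],[0.1,0.3,20,0,4],[0.1,0.3,24,0,4],[0.1,0.3,28,0,4],[0.1,0.3,31,0,4]])

```text
clock: 8.07
ee_pos: [0.569, -0.2973, 0.1946]
tool_rot: [-3.051, 0.748, 0.003]
force: [-0.4, -0.6, -2.2]
grip_width: 0.0447
grasp_force: 29.9
```

Request:
apply_moves(targets=[[0,0,4,0,4],[0,0,7,0,4],[0,0,9,0,4],[0,0,9,0,4],[0,0,9,0,4]])

```text
clock: 8.48
ee_pos: [0.5698, -0.2981, 0.1074]
tool_rot: [-3.051, 0.749, 0.002]
force: [-0.6, -0.7, -0.6]
grip_width: 0.0445
grasp_force: 29.9
```

Run:
```python
from h import *
p=manip.capture("top")[0];s=manip.sense();print(s["clock"],s["ee_pos"],s["force"],rel((.569,-.298,.058),(.465,.885)))
q=manip.capture("side")[0]
cv2.imwrite("pics/t4.png",np.hstack([cv2.resize(p[110:260,380:540],None,fx=2.5,fy=2.5,interpolation=2),cv2.resize(q[100:250,200:360],None,fx=2.5,fy=2.5,interpolation=2)]))
```

```text
8.5333 [ 0.57063732 -0.29873168  0.1087187 ] [ 0.33292874  0.1687767  -0.99467865] (array([-0.18,  0.01,  5.07]), np.float64(0.002))
```

View pics/t4.png

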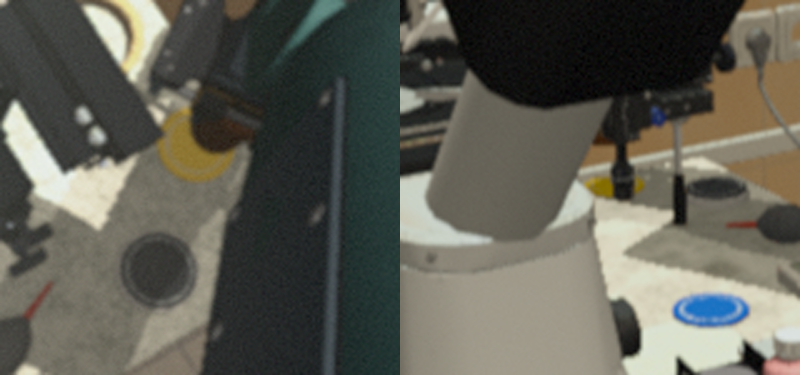

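The bottle hovers above the yellow pad (pad at ~(195,145) in the left half). Lower it.

Request:
apply_moves(targets=[[-0.1,0,2,0,4],[-0.1,0,3.8,0,4],[-0.1,0,4.6,0,4],[-0.1,0,4.8,0,4],[-0.1,0,4.9,0,4],[-0.1,0,4.9,0,4]])

```text
clock: 9.08
ee_pos: [0.5698, -0.2989, 0.0596]
tool_rot: [3.05, -0.75, 0.002]
force: [0.6, -0.4, -2.4]
grip_width: 0.0444
grasp_force: 29.9
```

Request:
apply_moves(targets=[[0,0,0,0,5],[0,0,0,0,6],[0,0,0,0,7],[0,0,0,0,8],[0,0,0,0,9.1],[0,0,0,0,9.1],[0,0,0,0,9.1]])

```text
clock: 9.67
ee_pos: [0.5691, -0.2986, 0.0584]
tool_rot: [-3.051, 0.75, -0.0]
force: [-0.5, -0.2, 0.7]
grip_width: 0.0872
grasp_force: 0.0
```

Request:
apply_moves(targets=[[0,0,-2,0,9.1],[0,0,-5,0,9.1],[0,0,-9,0,9.1],[0,0,-13,0,9.1],[0,0,-17,0,9.1],[0,0,-21,0,9.1],[0,0,-25,0,9.1],[0,0,-29,0,9.1]])

```text
clock: 10.33
ee_pos: [0.5687, -0.2984, 0.3506]
tool_rot: [3.051, -0.75, 0.0]
force: [0.3, 0.7, -0.2]
grip_width: 0.0907
grasp_force: 0.0
```

Request:
apply_moves(targets=[[0,0,-4,0,9.1],[0,0,-8,0,9.1],[0,0,-12,0,9.1],[0,0,-15,0,9.1],[0,0,-15,0,9.1]])

```text
clock: 10.75
ee_pos: [0.5702, -0.2992, 0.5059]
tool_rot: [3.048, -0.749, 0.014]
force: [0.3, -0.6, 0.5]
grip_width: 0.0912
grasp_force: 0.0
```

Run:
```python
from h import *
s=manip.sense();print(s["clock"],s["ee_pos"],rel((.406,.281,.5),(.436,-.9)))
q=manip.capture("side")[0];p=manip.capture("top")[0]
cv2.imwrite("pics/t5.png",np.hstack([cv2.resize(p[110:260,380:540],None,fx=2.5,fy=2.5,interpolation=2),cv2.resize(q[100:250,200:360],None,fx=2.5,fy=2.5,interpolation=2)]))
```

```text
10.75 [ 0.5702136  -0.2992348   0.50590748] (array([-41.46, -43.79,   0.2 ]), np.float64(-0.933))
```

View pics/t5.png

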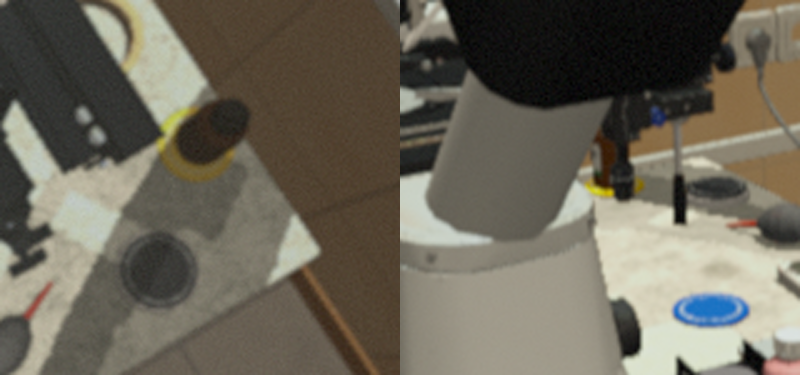

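Brown bottle stands on the yellow pad (cap at ≈(470.5,157)). Over to the pink one.

Request:
apply_moves(targets=[[-2.7,-2.9,0,-0.1,9.1],[-5.4,-5.7,0,-0.2,9.1],[-8.2,-8.6,0,-0.3,9.1],[-11,-11.5,0,-0.4,9.1],[-13.6,-14.4,0,-0.5,9.1],[-16.4,-17.3,0,-0.6,9.1],[-19.1,-20.2,0,-0.7,9.1],[-21.8,-23,0,-0.8,9.1]])

```text
clock: 11.52
ee_pos: [0.4813, 0.0079, 0.4966]
tool_rot: [-3.1, -0.504, 0.004]
force: [1.0, -0.1, -0.8]
grip_width: 0.0909
grasp_force: 0.0
```

Run:
```python
from h import *
s=manip.sense();print(s["clock"],s["ee_pos"],rel((.406,.281,.5),(.436,-.9)))
print(ray("top",(470.5,156.9),.099))
```

```text
11.5167 [0.4812577  0.00785075 0.49662385] (array([  1.52, -28.29,  -0.32]), np.float64(-0.129))
[ 0.56954623 -0.29386967  0.099     ]
```

Request:
apply_moves(targets=[[0.2,-4,0,-0.08,9.1],[0.4,-8,0,-0.13,9.1],[0.6,-12,0,-0.13,9.1],[0.8,-16,0,-0.13,9.1],[1.1,-20,0,-0.13,9.1],[1.3,-24,0,-0.13,9.1],[1.5,-28.3,0,-0.13,9.1],[1.5,-28.3,0,-0.13,9.1]])

```text
clock: 12.18
ee_pos: [0.4061, 0.2843, 0.4964]
tool_rot: [-3.061, -0.704, 0.005]
force: [0.7, -0.5, -0.5]
grip_width: 0.0912
grasp_force: 0.0
```

Request:
apply_moves(targets=[[0,0,4,0,9.1],[0,0,8,0,9.1],[0,0,12,0,9.1],[0,0,16,0,9.1],[0,0,20,0,9.1],[0,0,24,0,9.1],[0,0,28,0,9.1],[0,0,31,0,9.1]])

```text
clock: 12.85
ee_pos: [0.4064, 0.2782, 0.1842]
tool_rot: [3.062, 0.697, -0.006]
force: [0.5, 0.1, -0.5]
grip_width: 0.091
grasp_force: 0.0
```

Run:
```python
from h import *
for i in range(3):
    q=manip.capture("side")[0];s=manip.sense();print(s["clock"],s["ee_pos"],rel((.406,.281,.053),(.436,-.9)))
```

```text
12.9 [0.40431748 0.27692111 0.17981365] (array([ 0.46, -0.31, 12.68]), np.float64(-0.004))
12.95 [0.40511183 0.27745214 0.18314128] (array([ 0.36, -0.3 , 13.01]), np.float64(-0.003))
13.0 [0.40677092 0.27851894 0.18622267] (array([ 0.12, -0.27, 13.32]), np.float64(-0.003))
```

Request:
apply_moves(targets=[[0.2,-0.2,4,0,9.1],[0.2,-0.2,8,0,9.1],[0.2,-0.2,12,0,9.1],[0.2,-0.2,13.4,0,9.1],[0.2,-0.2,13.4,0,9.1],[0.2,-0.2,13.4,0,9.1]])

```text
clock: 13.5
ee_pos: [0.4103, 0.2829, 0.0558]
tool_rot: [-3.063, -0.697, -0.001]
force: [1.4, -0.2, 0.3]
grip_width: 0.0911
grasp_force: 0.0
```

Request:
apply_moves(targets=[[0,0,0,0,6],[0,0,0,0,5],[0,0,0,0,4.2],[0,0,0,0,3.6],[0,0,0,0,3.6],[0,0,0,0,3.6],[0,0,0,0,3.6],[0,0,0,0,3.6]])

```text
clock: 14.17
ee_pos: [0.4094, 0.2825, 0.0545]
tool_rot: [-3.063, -0.697, 0.0]
force: [-1.0, -0.9, 2.3]
grip_width: 0.041
grasp_force: 30.4
```

Request:
apply_moves(targets=[[0,0,-1,0,3.6],[0,0,-3,0,3.6],[0,0,-6,0,3.6],[0,0,-10,0,3.6],[0,0,-14,0,3.6],[0,0,-18,0,3.6],[0,0,-22,0,3.6],[0,0,-26,0,3.6]])

```text
clock: 14.83
ee_pos: [0.4087, 0.282, 0.3171]
tool_rot: [-3.063, -0.697, -0.0]
force: [1.1, 0.4, -0.7]
grip_width: 0.0406
grasp_force: 29.9
```

Run:
```python
from h import *
s=manip.sense();print(s["clock"],s["ee_pos"],s["grasp_force"],rel((.462,.051,.35),(.11,-.994)))
q=manip.capture("side")[0];p=manip.capture("top")[0]
cv2.imwrite("pics/t6.png",np.hstack([cv2.resize(p[110:290,150:340],None,fx=2,fy=2,interpolation=2),cv2.resize(q[50:290,200:440],None,fx=1.5,fy=1.5,interpolation=2)]))
```

```text
14.8333 [0.40866045 0.28196431 0.31711223] 29.86816179897687 (array([-5.19, 23.13, -3.29]), np.float64(0.338))
```

View pics/t6.png

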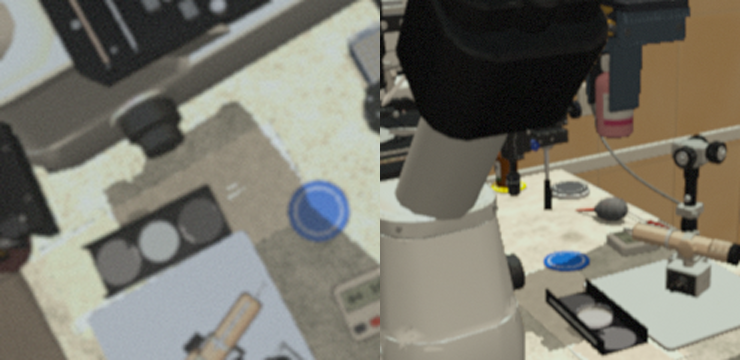

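Pink bottle is held; the lane is empty but for the dish at (229,230). Check clearance of the hand over blue, with lane refit.

Run:
```python
from h import *
for c in[(208.3,240.8),(251.8,220.3)]:print(ray("top",c,.003))
print("dish",ray("top",(229.3,230.3),.014))
W=cloud("top",np.load("pics/top0.npy"));d=np.load("pics/top0.npy")
for nm,c in(("blue",(.462,.051)),("plate",(.451,-.254))):
    a=np.arctan2(c[1],c[0]);X=(W[...,:2]-c)@np.array([[np.cos(a),-np.sin(a)],[np.sin(a),np.cos(a)]])
    for h in (.08,.1):
        m=(d>0)&(W[...,2]>h)&(W[...,2]<.45)&(abs(X[...,0])<.05)&(abs(X[...,1])<.13);print(nm,h,m.sum(),X[m].min(0) if m.any() else'',X[m].max(0) if m.any() else'',W[m][:,2].max() if m.any() else '')
s=manip.sense();print(s["ee_pos"],rel((.4645,.0515,.30),(.11,-.994)))
```

```text
[0.40517571 0.28544169 0.003     ]
[0.45156782 0.1843993  0.003     ]
dish [0.4282704  0.23363156 0.014     ]
blue 0.08 1132 [-0.02302495 -0.12999606] [0.04999218 0.12991377] 0.3002029427957285
blue 0.1 1104 [-0.02302495 -0.12999606] [ 0.04999218 -0.08017383] 0.3002029427957285
plate 0.08 588 [-0.03469139  0.09815571] [0.01463217 0.12998151] 0.3676238835566379
plate 0.1 588 [-0.03469139  0.09815571] [0.01463217 0.12998151] 0.3676238835566379
[0.41136814 0.28369254 0.32144717] (array([-5.29, 23.23,  2.07]), np.float64(0.338))
```

Run:
```python
from h import *
d=np.load("pics/top0.npy");W=cloud("top",d)
c=np.array([.463,.0515])
m=(d>0)&(W[...,2]>.095)&(W[...,2]<.45)&(np.linalg.norm(W[...,:2]-c,axis=-1)<.15);P=W[m]
for deg in range(-40,41,10):   # heading of tool x rel world x
    a=np.radians(deg);ex=np.array([np.cos(a),np.sin(a)]);ey=np.array([-np.sin(a),np.cos(a)])
    u=abs((P[:,:2]-c)@ex)-.038;v=abs((P[:,:2]-c)@ey)-.089
    k=np.maximum(u,v);i=k.argsort()[len(k)//300];print(deg,round(k[i],4),P[i].round(3))
for x in np.arange(-.05,.08,.01):
    q=P[(abs(P[:,0]-c[0]-x)<.005)];q=q[q[:,1]<c[1]]
    if len(q):i=q[:,1].argsort()[-3:][0] if len(q)>2 else 0;print(round(x,3),q[i].round(3))
```

```text
-40 0.0371 [ 0.454 -0.077  0.171]
-30 0.0212 [ 0.46  -0.072  0.164]
-20 0.015 [ 0.478 -0.061  0.157]
-10 0.0112 [ 0.49  -0.055  0.173]
0 0.0023 [ 0.503 -0.031  0.163]
10 -0.0017 [ 0.512 -0.029  0.208]
20 -0.0036 [ 0.522 -0.018  0.176]
30 -0.0035 [ 0.524 -0.012  0.178]
40 -0.0005 [ 0.525 -0.012  0.202]
-0.03 [ 0.437 -0.095  0.2  ]
-0.02 [ 0.446 -0.092  0.265]
-0.01 [ 0.457 -0.071  0.171]
0.0 [ 0.467 -0.066  0.172]
0.01 [ 0.472 -0.061  0.162]
0.02 [ 0.48  -0.057  0.163]
0.03 [ 0.497 -0.051  0.174]
0.04 [ 0.508 -0.029  0.159]
0.05 [ 0.516 -0.025  0.195]
0.06 [ 0.527 -0.01   0.162]
0.07 [ 0.537 -0.005  0.172]
```

Request:
apply_moves(targets=[[-0.7,3,0,0.11,3.6],[-1.5,6.5,0,0.22,3.6],[-2.3,10,0,0.33,3.6],[-3.1,13.5,0,0.44,3.6],[-3.9,17,0,0.55,3.6],[-4.7,20.5,0,0.66,3.6],[-5.2,23.2,0,0.77,3.6],[-5.2,23.2,0,0.88,3.6]])

```text
clock: 15.6
ee_pos: [0.4632, 0.0472, 0.3142]
tool_rot: [3.065, -0.686, -0.0]
force: [-1.1, -0.4, -0.9]
grip_width: 0.0406
grasp_force: 29.9
```

Run:
```python
from h import *
for i in range(3):
    q=manip.capture("side")[0];s=manip.sense();print(s["clock"],s["ee_pos"],rel((.4645,.050,.055),(-.423,-.906)))
```

```text
15.65 [0.46281445 0.04874137 0.31412474] (array([ 0.11, -0.2 , 25.91]), np.float64(-0.012))
15.7 [0.46263434 0.04980593 0.31408922] (array([ 0.18, -0.11, 25.91]), np.float64(0.0))
15.75 [0.46253171 0.05055593 0.31409274] (array([ 0.22, -0.04, 25.91]), np.float64(0.006))
```

Lower to just above the pad, then set down (commanded z 0.313 → 0.054).

Request:
apply_moves(targets=[[0.2,0,4,0,3.6],[0.2,0,8,0,3.6],[0.2,0,12,0,3.6],[0.2,0,16,0,3.6],[0.2,0,19,0,3.6],[0.2,0,21,0,3.6],[0.2,0,21,0,3.6],[0.2,0,21,0,3.6]])

```text
clock: 16.42
ee_pos: [0.4641, 0.0506, 0.1041]
tool_rot: [3.069, -0.668, -0.004]
force: [0.1, 0.1, -0.9]
grip_width: 0.0409
grasp_force: 29.9
```

Run:
```python
from h import *
p=manip.capture("top")[0];s=manip.sense();print(s["clock"],s["ee_pos"],s["force"],rel((.4645,.05,.054)))
q=manip.capture("side")[0]
cv2.imwrite("pics/t7.png",np.hstack([cv2.resize(p[130:280,250:410],None,fx=2.5,fy=2.5,interpolation=2),cv2.resize(q[100:260,240:400],None,fx=2.34,fy=2.34375,interpolation=2)]))
```

```text
16.4667 [0.46505713 0.05056299 0.10520725] [ 0.81853175 -0.16264201 -0.55459515] (array([-0.03,  0.07,  5.12]), 0)
```

View pics/t7.png

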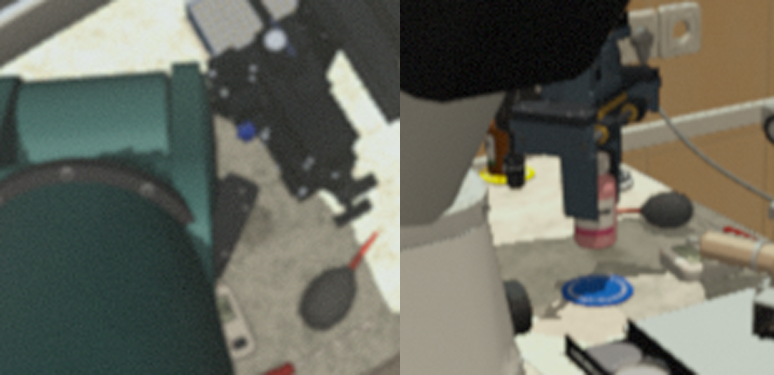

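Hand clears the manipulator; the bottle hangs straight above the blue pad (x≈596 both). Set down, release, rise.

Request:
apply_moves(targets=[[0,0,2,0,3.6],[0,0,3.8,0,3.6],[0,0,4.6,0,3.6],[0,0,4.8,0,3.6],[0,0,4.9,0,3.6],[0,0,4.9,0,3.6]])

```text
clock: 17.02
ee_pos: [0.4654, 0.05, 0.0563]
tool_rot: [-3.068, 0.673, -0.002]
force: [0.1, -0.5, -0.2]
grip_width: 0.0408
grasp_force: 29.9
```

Request:
apply_moves(targets=[[0,0,0,0,5],[0,0,0,0,6],[0,0,0,0,7],[0,0,0,0,8],[0,0,0,0,9.1],[0,0,0,0,9.1],[0,0,0,0,9.1]])

```text
clock: 17.6
ee_pos: [0.4648, 0.05, 0.0554]
tool_rot: [-3.069, 0.674, 0.0]
force: [-0.2, 1.4, 0.2]
grip_width: 0.0844
grasp_force: 0.0
```

Request:
apply_moves(targets=[[0,0,-2,0,9.1],[0,0,-5,0,9.1],[0,0,-9,0,9.1],[0,0,-13,0,9.1],[0,0,-17,0,9.1],[0,0,-21,0,9.1],[0,0,-25,0,9.1],[0,0,-26,0,9.1]])

```text
clock: 18.27
ee_pos: [0.4667, 0.0501, 0.3217]
tool_rot: [-3.066, 0.673, -0.012]
force: [0.7, 0.1, 1.8]
grip_width: 0.091
grasp_force: 0.0
```

Run:
```python
from h import *
s=manip.sense();print(s["clock"],s["ee_pos"],s["joints"],rel((.4283,.2338,.31),(.436,-.9)))
q=manip.capture("side")[0];p=manip.capture("top")[0];cv2.imwrite("pics/t8s.png",q);cv2.imwrite("pics/t8t.png",p)
```

```text
18.2667 [0.46672244 0.05008108 0.32165394] [ 5.72408918e-02 -1.13517902e-01  2.12254680e+00 -8.73275017e-06
  1.12476660e+00  2.06019369e+00] (array([-11.19, -15.07,   1.14]), np.float64(-0.883))
```

Request:
apply_moves(targets=[[-1.6,-2.1,0,-0.11,9.1],[-3.2,-4.3,0,-0.22,9.1],[-4.8,-6.4,0,-0.33,9.1],[-6.4,-8.6,0,-0.44,9.1],[-8,-10.8,0,-0.55,9.1],[-9.6,-13,0,-0.66,9.1],[-11.2,-15,0,-0.77,9.1],[-11.2,-15,0,-0.88,9.1]])

```text
clock: 19.03
ee_pos: [0.4244, 0.2357, 0.3133]
tool_rot: [3.06, 0.709, -0.004]
force: [-0.1, -0.1, -0.2]
grip_width: 0.091
grasp_force: 0.0
```

Request:
apply_moves(targets=[[0,0,4,0,9.1],[0,0,8,0,9.1],[0,0,12,0,9.1],[0,0,16,0,9.1],[0,0,20,0,9.1],[0,0,22,0,9.1],[0,0,22,0,9.1],[0,0,22,0,9.1]])

```text
clock: 19.7
ee_pos: [0.4245, 0.2324, 0.0939]
tool_rot: [3.062, 0.697, -0.006]
force: [-0.1, 0.0, 0.5]
grip_width: 0.0905
grasp_force: 0.0
```

Run:
```python
from h import *
for i in range(4):
    q=manip.capture("side")[0];s=manip.sense();print(s["clock"],s["ee_pos"],rel((.4283,.2338,.025),(.436,-.9)))
cv2.imwrite("pics/t9.png",np.hstack([cv2.resize(cv2.imread("pics/t8t.png")[110:290,250:430],None,fx=2,fy=2,interpolation=2),cv2.resize(q[140:290,280:430],None,fx=2.4,fy=2.4,interpolation=2)]))
```

```text
19.75 [0.42562401 0.23294644 0.09535219] (array([0.29, 0.04, 7.03]), np.float64(-0.003))
19.8 [0.42626873 0.23327164 0.09620974] (array([0.2 , 0.04, 7.12]), np.float64(-0.003))
19.85 [0.42661086 0.23342816 0.09668796] (array([0.15, 0.04, 7.17]), np.float64(-0.003))
19.9 [0.4267057  0.23349988 0.09684027] (array([0.14, 0.04, 7.18]), np.float64(-0.003))
```

View pics/t9.png

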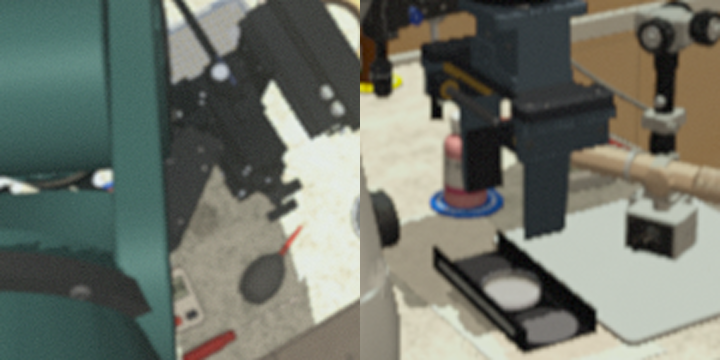

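Pink stands centred on the blue pad; fingers above the dish. Descend along the lane.

Request:
apply_moves(targets=[[0.15,0,3,0,9.1],[0.15,0,5,0,9.1],[0.15,0,6,0,9.1],[0.15,0,6.6,0,9.1],[0.15,0,6.8,0,9.1],[0.15,0,6.8,0,9.1]])

```text
clock: 20.4
ee_pos: [0.4276, 0.2339, 0.0279]
tool_rot: [-3.063, -0.698, -0.001]
force: [-0.4, 0.9, -0.3]
grip_width: 0.0912
grasp_force: 0.0
```

Run:
```python
from h import *
for i in range(4):
    q=manip.capture("side")[0];s=manip.sense()
print(s["clock"],s["force"],s["ee_pos"],rel((.4283,.2338,.026),(.436,-.9)))
```

```text
20.6 [0.24697316 0.65204151 0.11683043] [0.42777015 0.23399165 0.02823777] (array([0.04, 0.04, 0.22]), np.float64(-0.003))
```

Request:
apply_moves(targets=[[0,0,0.25,0,7.5],[0,0,0.25,0,6.5],[0,0,0.25,0,5.5],[0,0,0.25,0,5],[0,0,0.25,0,4.6],[0,0,0.25,0,4.6],[0,0,0.25,0,4.6],[0,0,0.25,0,4.6]])

```text
clock: 21.27
ee_pos: [0.4273, 0.2337, 0.0249]
tool_rot: [-3.063, -0.698, 0.0]
force: [-0.3, -0.6, -0.0]
grip_width: 0.0488
grasp_force: 30.0
```

Request:
apply_moves(targets=[[0,0,-0.5,0,4.6],[0,0,-1.5,0,4.6],[0,0,-3,0,4.6],[0,0,-5,0,4.6],[0,0,-8,0,4.6],[0,0,-11,0,4.6],[0,0,-14,0,4.6],[0,0,-14,0,4.6]])

```text
clock: 21.93
ee_pos: [0.4297, 0.235, 0.1708]
tool_rot: [-3.061, -0.697, -0.012]
force: [1.4, -0.1, 0.7]
grip_width: 0.0486
grasp_force: 30.0
```

Run:
```python
from h import *
q=manip.capture("side")[0];s=manip.sense();print(s["clock"],s["ee_pos"],s["grip_width"],s["grasp_force"])
cv2.imwrite("pics/t10.png",cv2.resize(q[100:300,250:450],None,fx=2,fy=2,interpolation=2))
```

```text
21.9833 [0.42882031 0.23451939 0.16846386] 0.04900597543206609 29.99996781349182
```

View pics/t10.png

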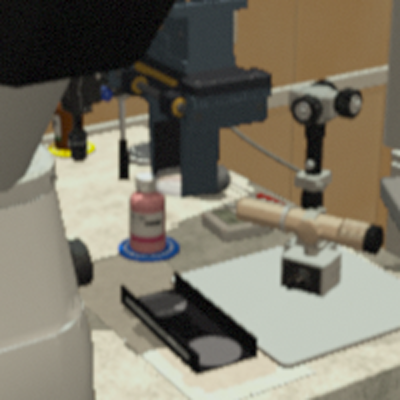

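Dish held level. Lift to 0.5 m; check the best hand heading at the plate.

Request:
apply_moves(targets=[[0,0,-4,0,4.6],[0,0,-8,0,4.6],[0,0,-12,0,4.6],[0,0,-16,0,4.6],[0,0,-20,0,4.6],[0,0,-24,0,4.6],[0,0,-28,0,4.6],[0,0,-32,0,4.6]])

```text
clock: 22.65
ee_pos: [0.4265, 0.2334, 0.4864]
tool_rot: [3.063, 0.698, -0.001]
force: [0.2, 0.3, -0.7]
grip_width: 0.0488
grasp_force: 30.0
```

Run:
```python
from h import *
d=np.load("pics/top0.npy");W=cloud("top",d)
c=np.array([.451,-.254])
m=(d>0)&(W[...,2]>.08)&(W[...,2]<.45)&(np.linalg.norm(W[...,:2]-c,axis=-1)<.16);P=W[m]
for deg in range(-60,1,10):
    a=np.radians(deg);ex=np.array([np.cos(a),np.sin(a)]);ey=np.array([-np.sin(a),np.cos(a)])
    u=abs((P[:,:2]-c)@ex)-.038;v=abs((P[:,:2]-c)@ey)-.089
    k=np.maximum(u,v);i=k.argsort()[len(k)//300];print(deg,round(k[i],4),P[i].round(3))
s=manip.sense();print(s["clock"],s["ee_pos"],rel((.451,-.254,.49),(-.491,-.871)))
```

```text
-60 0.0159 [ 0.502 -0.162  0.364]
-50 0.0035 [ 0.494 -0.164  0.345]
-40 0.0081 [ 0.493 -0.162  0.361]
-30 0.0112 [ 0.494 -0.163  0.365]
-20 0.011 [ 0.493 -0.163  0.354]
-10 0.0073 [ 0.498 -0.164  0.365]
0 0.0048 [ 0.494 -0.164  0.345]
22.65 [0.42652624 0.23340051 0.48642358] (array([-18.9 ,  44.99,  -0.34]), np.float64(0.961))
```

Request:
apply_moves(targets=[[-0.4,2,0,0.05,4.6],[-1,5.5,0,0.15,4.6],[-1.6,9.3,0,0.25,4.6],[-2.3,13.2,0,0.35,4.6],[-3,17,0,0.45,4.6],[-3.7,20.8,0,0.55,4.6],[-4.3,24.6,0,0.65,4.6],[-5.5,27.8,0,0.75,4.6]])

```text
clock: 23.32
ee_pos: [0.4983, -0.0429, 0.4841]
tool_rot: [3.104, -0.481, -0.002]
force: [0.9, 0.6, 0.2]
grip_width: 0.0485
grasp_force: 30.0
```

Run:
```python
from h import *
s=manip.sense();print(s["clock"],s["ee_pos"],rel((.451,-.254,.49),(-.454,-.891)))
```

```text
23.3167 [ 0.49832216 -0.04287759  0.48411047] (array([ 1.88, 21.55, -0.59]), np.float64(0.164))
```

Request:
apply_moves(targets=[[0.3,3.8,0,0.08,4.6],[0.6,7.6,0,0.16,4.6],[1,11.4,0,0.16,4.6],[1.3,15.2,0,0.16,4.6],[1.7,19,0,0.16,4.6],[1.9,21.5,0,0.16,4.6],[1.9,21.5,0,0.16,4.6],[1.9,21.5,0,0.16,4.6]])

```text
clock: 23.98
ee_pos: [0.4516, -0.2524, 0.4841]
tool_rot: [-3.057, 0.723, 0.002]
force: [0.1, 0.5, -0.6]
grip_width: 0.0487
grasp_force: 30.0
```

Run:
```python
from h import *
for i in range(4): q=manip.capture("side")[0]
s=manip.sense();print(s["clock"],s["ee_pos"],s["grasp_force"],rel((.451,-.254,.034),(-.454,-.891)))
```

```text
24.1833 [ 0.45241502 -0.2506209   0.48475872] 30.000046491622925 (array([4.000e-02, 3.700e-01, 4.508e+01]), np.float64(0.01))
```

Request:
apply_moves(targets=[[0,0.3,4,0,4.6],[0,0.3,8,0,4.6],[0,0.3,12,0,4.6],[0,0.3,16,0,4.6],[0,0.3,20,0,4.6],[0,0.3,24,0,4.6],[0,0.3,28,0,4.6],[0,0.3,32,0,4.6]])

```text
clock: 24.85
ee_pos: [0.4511, -0.2532, 0.1635]
tool_rot: [3.058, -0.717, 0.001]
force: [1.3, 0.1, -1.2]
grip_width: 0.0487
grasp_force: 30.0
```

Request:
apply_moves(targets=[[0,0,3,0,4.6],[0,0,5,0,4.6],[0,0,6.5,0,4.6],[0,0,6.5,0,4.6],[0,0,6.5,0,4.6]])

```text
clock: 25.27
ee_pos: [0.451, -0.2535, 0.0998]
tool_rot: [-3.058, 0.718, 0.002]
force: [1.0, -0.1, -0.3]
grip_width: 0.0488
grasp_force: 30.0
```

Run:
```python
from h import *
for i in range(4): p=manip.capture("top")[0]
q=manip.capture("side")[0]
s=manip.sense();print(s["clock"],s["ee_pos"],s["force"],rel((.451,-.254,.0365),(-.454,-.891)))
cv2.imwrite("pics/t11.png",np.hstack([cv2.resize(p[130:280,370:530],None,fx=2.5,fy=2.5,interpolation=2),cv2.resize(q[100:250,240:400],None,fx=2.5,fy=2.5,interpolation=2)]))
```

```text
25.5167 [ 0.45152194 -0.25450055  0.1010827 ] [0.40764171 0.12833377 0.6432165 ] (array([-0.08, -0.02,  6.46]), np.float64(0.009))
```

View pics/t11.png

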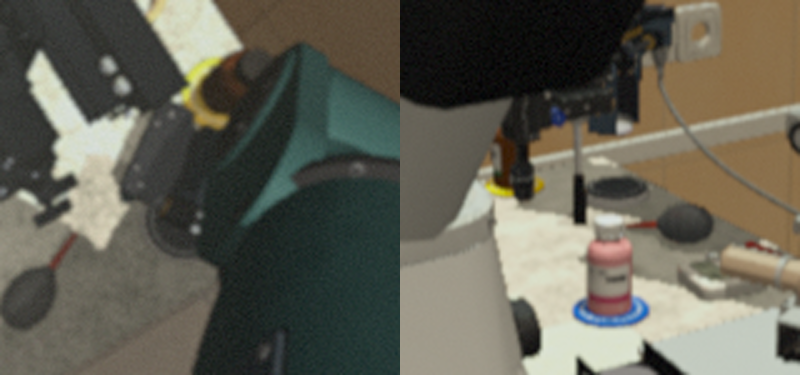

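Hand over the plate, clear of the brown bottle; both bottles stand. Lower.

Request:
apply_moves(targets=[[0,0,2.5,0,4.6],[0,0,4.5,0,4.6],[0,0,5.5,0,4.6],[0,0,6,0,4.6],[0,0,6.2,0,4.6],[0,0,6.3,0,4.6],[0,0,6.3,0,4.6]])

```text
clock: 26.1
ee_pos: [0.4513, -0.2545, 0.0375]
tool_rot: [3.058, -0.72, 0.001]
force: [0.4, 0.4, -0.3]
grip_width: 0.0489
grasp_force: 30.0
```

Run:
```python
from h import *
for i in range(4): p=manip.capture("side")[0]
s=manip.sense();print(s["clock"],s["ee_pos"],s["force"])
```

```text
26.3 [ 0.45118184 -0.25444602  0.03748444] [ 0.03113455  0.92819103 -0.02509934]
```

Request:
apply_moves(targets=[[0,0,0.1,0,4.6],[0,0,0.15,0,4.6],[0,0,0.15,0,4.6],[0,0,0.15,0,4.6]])

```text
clock: 26.63
ee_pos: [0.4511, -0.2544, 0.0359]
tool_rot: [3.058, -0.72, 0.0]
force: [-1.9, 0.6, 8.8]
grip_width: 0.0491
grasp_force: 30.0
```

Request:
apply_moves(targets=[[0,0,0,0,5.2],[0,0,0,0,5.6],[0,0,0,0,6.2],[0,0,0,0,7],[0,0,0,0,7.6],[0,0,0,0,8],[0,0,0,0,8]])

```text
clock: 27.22
ee_pos: [0.4508, -0.2543, 0.0354]
tool_rot: [-3.058, 0.72, 0.0]
force: [-0.4, -0.2, 0.1]
grip_width: 0.0798
grasp_force: 0.0
```

Request:
apply_moves(targets=[[0,0,-1,0,8],[0,0,-3,0,8.5],[0,0,-7,0,9.1],[0,0,-11,0,9.1],[0,0,-15,0,9.1],[0,0,-19,0,9.1],[0,0,-23,0,9.1],[0,0,-27,0,9.1]])

```text
clock: 27.88
ee_pos: [0.4502, -0.2539, 0.3083]
tool_rot: [3.058, -0.72, 0.001]
force: [0.8, -0.1, -0.6]
grip_width: 0.091
grasp_force: 0.0
```

Request:
apply_moves(targets=[[0,0,-4,0,9.1],[0,0,-8,0,9.1],[0,0,-12,0,9.1],[0,0,-16,0,9.1],[0,0,-20,0,9.1],[0,0,-20,0,9.1]])

```text
clock: 28.38
ee_pos: [0.4517, -0.2548, 0.5144]
tool_rot: [3.055, -0.719, 0.016]
force: [0.2, 0.8, 1.6]
grip_width: 0.0912
grasp_force: 0.0
```

Run:
```python
from h import *
for i in range(2): p=manip.capture("top")[0]
q=manip.capture("side")[0]
s=manip.sense();print(s["clock"],s["ee_pos"],rel((.4645,.05,.5),(-.423,-.906)))
cv2.imwrite("pics/t12.png",np.hstack([cv2.resize(p[130:280,370:530],None,fx=2.5,fy=2.5,interpolation=2),cv2.resize(q[100:250,240:400],None,fx=2.5,fy=2.5,interpolation=2)]))
```

```text
28.5333 [ 0.45044591 -0.25399935  0.5055423 ] (array([-12.3 , -27.84,   0.55]), np.float64(-0.025))
```

View pics/t12.png

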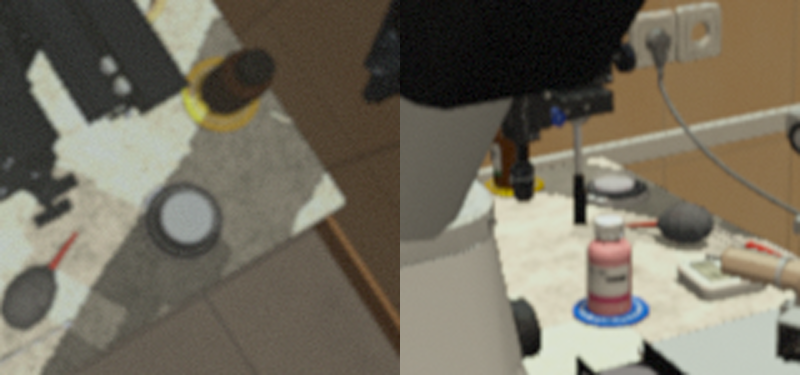

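Dish sits flat in the middle of the plate ((187,216) against ring (184,220)), both bottles stand. Fetch the brown bottle.

Request:
apply_moves(targets=[[4,-0.5,0,0,9.1],[8,-0.9,0,0,9.1],[12,-1.4,0,0,9.1],[12.6,-1.4,0,0,9.1],[12.6,-1.4,0,0,9.1]])

```text
clock: 28.95
ee_pos: [0.5708, -0.2981, 0.5023]
tool_rot: [-3.057, 0.719, 0.007]
force: [0.2, -0.0, 0.4]
grip_width: 0.091
grasp_force: 0.0
```

Request:
apply_moves(targets=[[0,0,4,0,9.1],[0,0,8,0,9.1],[0,0,12,0,9.1],[0,0,16,0,9.1],[0,0,20,0,9.1],[0,0,24,0,9.1],[0,0,28,0,9.1],[0,0,32,0,9.1]])

```text
clock: 29.62
ee_pos: [0.568, -0.2971, 0.1836]
tool_rot: [-3.058, 0.72, 0.001]
force: [0.8, -1.0, -0.5]
grip_width: 0.0911
grasp_force: 0.0
```

Run:
```python
from h import *
for i in range(4): p=manip.capture("top")[0]
s=manip.sense();print(s["clock"],s["ee_pos"],rel((.5691,-.2986,.0584),(-.465,-.885)))
```

```text
29.8167 [ 0.56913436 -0.29764967  0.18616901] (array([ 0.06,  0.09, 12.78]), np.float64(0.021))
```

Request:
apply_moves(targets=[[0,0.1,4,0,9.1],[0,0.1,8,0,9.1],[0,0.1,11,0,9.1],[0,0.1,12.7,0,9.1],[0,0.1,12.7,0,9.1],[0,0.1,12.7,0,9.1]])

```text
clock: 30.32
ee_pos: [0.5705, -0.2995, 0.0608]
tool_rot: [3.057, -0.72, 0.003]
force: [-0.1, -0.1, 0.5]
grip_width: 0.0908
grasp_force: 0.0
```

Request:
apply_moves(targets=[[0,0,0,0,6],[0,0,0,0,5],[0,0,0,0,4.4],[0,0,0,0,4],[0,0,0,0,4],[0,0,0,0,4],[0,0,0,0,4],[0,0,0,0,4]])

```text
clock: 30.98
ee_pos: [0.5695, -0.2988, 0.0585]
tool_rot: [-3.058, 0.72, -0.0]
force: [0.6, 1.1, 2.8]
grip_width: 0.0443
grasp_force: 30.0
```

Run:
```python
from h import *
for i in range(3): p=manip.capture("top")[0]
s=manip.sense();print(s["clock"],s["ee_pos"],s["grip_width"],s["grasp_force"])
```

```text
31.1333 [ 0.56951247 -0.29877812  0.05848747] 0.044484556743878044 29.995979564264417
```

Request:
apply_moves(targets=[[0,0,-1,0,4],[0,0,-3,0,4],[0,0,-6,0,4],[0,0,-10,0,4],[0,0,-14,0,4],[0,0,-18,0,4],[0,0,-22,0,4],[0,0,-26,0,4]])

```text
clock: 31.8
ee_pos: [0.5688, -0.2986, 0.321]
tool_rot: [3.058, -0.72, 0.0]
force: [1.0, -0.9, -2.2]
grip_width: 0.0444
grasp_force: 30.0
```

Request:
apply_moves(targets=[[0,0,-4,0,4],[0,0,-8,0,4],[0,0,-12,0,4],[0,0,-16,0,4],[0,0,-19,0,4],[0,0,-19,0,4],[0,0,-19,0,4]])

```text
clock: 32.38
ee_pos: [0.5694, -0.2989, 0.5105]
tool_rot: [3.057, -0.719, 0.004]
force: [-0.1, -0.3, -1.9]
grip_width: 0.044
grasp_force: 30.0
```

Run:
```python
from h import *
s=manip.sense();print(s["clock"],s["ee_pos"],s["grip_width"],s["grasp_force"],rel((.453,.186,.5),(.436,-.9)))
```

```text
32.3833 [ 0.56938597 -0.29887093  0.51048563] 0.04403398931418261 29.977554031647742 (array([-32.04, -38.21,   0.94]), np.float64(-0.913))
```

Request:
apply_moves(targets=[[-1.2,-1.5,0,-0.05,4],[-3.6,-4.3,0,-0.16,4],[-6,-7.2,0,-0.27,4],[-8.4,-10.1,0,-0.38,4],[-10.9,-13,0,-0.49,4],[-13.4,-16,0,-0.6,4],[-15.9,-19,0,-0.71,4],[-18.4,-22,0,-0.82,4]])

```text
clock: 33.05
ee_pos: [0.5013, -0.0183, 0.5067]
tool_rot: [-3.089, -0.567, 0.004]
force: [-0.2, 0.3, -0.7]
grip_width: 0.0446
grasp_force: 30.0
```

Run:
```python
from h import *
s=manip.sense();print(s["clock"],s["ee_pos"],s["grip_width"],s["grasp_force"],rel((.453,.186,.5),(.436,-.9)))
```

```text
33.05 [ 0.50130108 -0.01828943  0.50668757] 0.0445852867539888 29.974240260198712 (array([  2.74, -20.81,   0.68]), np.float64(-0.088))
```

Request:
apply_moves(targets=[[0.5,-4,0,-0.05,4],[1,-8,0,-0.09,4],[1.6,-12,0,-0.09,4],[2.1,-16,0,-0.09,4],[2.5,-19,0,-0.09,4],[2.7,-20.8,0,-0.09,4],[2.7,-20.8,0,-0.09,4],[2.7,-20.8,0,-0.09,4]])

```text
clock: 33.72
ee_pos: [0.4545, 0.1849, 0.5069]
tool_rot: [3.062, 0.7, -0.004]
force: [0.6, 0.1, -2.1]
grip_width: 0.0445
grasp_force: 30.0
```

Request:
apply_moves(targets=[[0,0,4,0,4],[0,0,8,0,4],[0,0,12,0,4],[0,0,16,0,4],[0,0,20,0,4],[0,0,24,0,4],[0,0,28,0,4],[0,0,32,0,4]])

```text
clock: 34.38
ee_pos: [0.4547, 0.183, 0.1862]
tool_rot: [3.063, 0.696, -0.001]
force: [0.4, 0.4, -1.5]
grip_width: 0.0442
grasp_force: 30.0
```

Request:
apply_moves(targets=[[0,0,3,0,4],[0,0,5,0,4],[0,0,7,0,4],[0,0,8,0,4],[0,0,8,0,4],[0,0,8,0,4]])

```text
clock: 34.88
ee_pos: [0.4553, 0.1838, 0.1085]
tool_rot: [3.063, 0.696, -0.001]
force: [0.1, -0.4, -1.8]
grip_width: 0.0445
grasp_force: 30.0
```

Run:
```python
from h import *
for i in range(3): p=manip.capture("top")[0]
s=manip.sense();print(s["clock"],s["ee_pos"],rel((.453,.1862,.0574),(.436,-.9)))
```

```text
35.0333 [0.45605239 0.18451559 0.1096152 ] (array([-0.21, -0.29,  5.22]), np.float64(-0.004))
```

Request:
apply_moves(targets=[[-0.2,-0.2,1.5,0,4],[-0.2,-0.2,3.5,0,4],[-0.2,-0.2,4.6,0,4],[-0.2,-0.2,5,0,4],[-0.2,-0.2,5.1,0,4],[-0.2,-0.2,5.1,0,4],[-0.2,-0.2,5.1,0,4]])

```text
clock: 35.62
ee_pos: [0.4532, 0.1855, 0.0581]
tool_rot: [-3.063, -0.698, -0.002]
force: [1.0, 0.0, -1.6]
grip_width: 0.0443
grasp_force: 30.0
```

Run:
```python
from h import *
for i in range(3): p=manip.capture("side")[0]
s=manip.sense();print(s["clock"],s["force"],s["ee_pos"],rel((.453,.1862,.0574),(.436,-.9)))
```

```text
35.7667 [ 0.1083838   0.17416835 -1.36312918] [0.45301801 0.18548801 0.05795182] (array([ 0.03, -0.06,  0.06]), np.float64(-0.003))
```

Request:
apply_moves(targets=[[0,0,0.1,0,4],[0,0,0.1,0,4],[0,0,0.1,0,5],[0,0,0.1,0,6],[0,0,0.1,0,7],[0,0,0.1,0,8],[0,0,0.1,0,9.1],[0,0,0.1,0,9.1]])

```text
clock: 36.43
ee_pos: [0.4526, 0.1853, 0.0564]
tool_rot: [3.063, 0.698, -0.0]
force: [0.8, -0.4, 0.0]
grip_width: 0.0803
grasp_force: 0.0
```

Request:
apply_moves(targets=[[0,0,-1,0,9.1],[0,0,-4,0,9.1],[0,0,-8,0,9.1],[0,0,-12,0,9.1],[0,0,-16,0,9.1],[0,0,-20,0,9.1],[0,0,-24,0,9.1],[0,0,-26,0,9.1]])

```text
clock: 37.1
ee_pos: [0.4534, 0.1857, 0.3221]
tool_rot: [-3.063, -0.697, -0.009]
force: [1.0, 0.2, 1.0]
grip_width: 0.0909
grasp_force: 0.0
```

Run:
```python
from h import *
s=manip.sense();print(s["clock"],s["force"],s["ee_pos"],rel((.4648,.05,.31),(-.423,-.906)))
```

```text
37.1 [0.9932128  0.2195515  1.01609173] [0.45343919 0.18566886 0.3221358 ] (array([-4.86, 12.72,  1.19]), np.float64(0.885))
```

Request:
apply_moves(targets=[[-0.6,1.6,0,0.11,9.1],[-1.2,3.2,0,0.22,9.1],[-1.8,4.8,0,0.33,9.1],[-2.4,6.4,0,0.44,9.1],[-3,8,0,0.55,9.1],[-3.6,9.6,0,0.66,9.1],[-4.3,11.2,0,0.77,9.1],[-4.9,12.7,0,0.88,9.1]])

```text
clock: 37.77
ee_pos: [0.4631, 0.0487, 0.3171]
tool_rot: [-3.067, 0.682, -0.001]
force: [0.6, 0.8, -0.3]
grip_width: 0.091
grasp_force: 0.0
```

Request:
apply_moves(targets=[[0,0,0,0,9.1],[0,0,4,0,9.1],[0,0,8,0,9.1],[0,0,12,0,9.1],[0,0,14,0,9.1],[0,0,14,0,9.1],[0,0,14,0,9.1]])

```text
clock: 38.35
ee_pos: [0.4631, 0.0499, 0.1766]
tool_rot: [3.069, -0.671, -0.003]
force: [-0.3, -0.0, 0.7]
grip_width: 0.0909
grasp_force: 0.0
```

Run:
```python
from h import *
for i in range(3): p=manip.capture("side")[0]
s=manip.sense();print(s["clock"],s["force"],s["ee_pos"],rel((.4648,.05,.0554),(-.423,-.906)))
```

```text
38.5 [ 0.42197728  1.01246554 -0.02702869] [0.46465892 0.04988912 0.17845663] (array([-0.02,  0.  , 12.31]), np.float64(0.005))
```

Request:
apply_moves(targets=[[0,0,4,0,9.1],[0,0,8,0,9.1],[0,0,11,0,9.1],[0,0,12.2,0,9.1],[0,0,12.2,0,9.1],[0,0,12.2,0,9.1]])

```text
clock: 39.0
ee_pos: [0.4643, 0.0498, 0.0555]
tool_rot: [-3.068, 0.673, -0.001]
force: [-1.1, 0.1, 0.2]
grip_width: 0.091
grasp_force: 0.0
```

Request:
apply_moves(targets=[[0,0,0,0,6],[0,0,0,0,5],[0,0,0,0,4.2],[0,0,0,0,3.6],[0,0,0,0,3.6],[0,0,0,0,3.6],[0,0,0,0,3.6],[0,0,0,0,3.6]])

```text
clock: 39.67
ee_pos: [0.4635, 0.0497, 0.0545]
tool_rot: [-3.068, 0.674, -0.0]
force: [0.4, 0.2, 1.7]
grip_width: 0.0403
grasp_force: 30.2
```

Request:
apply_moves(targets=[[0,0,-1,0,3.6],[0,0,-3,0,3.6],[0,0,-6,0,3.6],[0,0,-10,0,3.6],[0,0,-14,0,3.6],[0,0,-18,0,3.6],[0,0,-22,0,3.6],[0,0,-26,0,3.6]])

```text
clock: 40.33
ee_pos: [0.4625, 0.0496, 0.3171]
tool_rot: [-3.068, 0.674, -0.0]
force: [1.0, -0.1, -1.0]
grip_width: 0.0411
grasp_force: 29.9
```

Run:
```python
from h import *
s=manip.sense();print(s["clock"],s["grasp_force"],s["ee_pos"],rel((.409,.2823,.31),(.436,-.9)))
```

```text
40.3333 29.916567160980776 [0.4624982  0.04961122 0.31711366] (array([-14.6 , -18.89,   0.71]), np.float64(-0.883))
```

Request:
apply_moves(targets=[[-1.5,-2,0,-0.11,3.6],[-3.5,-4.5,0,-0.22,3.6],[-5.5,-7.1,0,-0.33,3.6],[-7.6,-9.8,0,-0.44,3.6],[-9.7,-12.5,0,-0.55,3.6],[-11.7,-15.1,0,-0.66,3.6],[-13.5,-17.5,0,-0.77,3.6],[-14.6,-18.9,0,-0.88,3.6]])

```text
clock: 41.0
ee_pos: [0.4089, 0.2846, 0.315]
tool_rot: [-3.06, -0.708, -0.0]
force: [-0.1, -0.6, -0.2]
grip_width: 0.0404
grasp_force: 29.9
```

Request:
apply_moves(targets=[[0,0,0,0,3.6],[0,0,4,0,3.6],[0,0,8,0,3.6],[0,0,12,0,3.6],[0,0,16,0,3.6],[0,0,19,0,3.6],[0,0,20.5,0,3.6],[0,0,20.5,0,3.6]])

```text
clock: 41.67
ee_pos: [0.4082, 0.2808, 0.1067]
tool_rot: [3.062, 0.694, -0.008]
force: [-1.3, -0.1, -2.0]
grip_width: 0.0407
grasp_force: 29.9
```

Run:
```python
from h import *
for i in range(4): p=manip.capture("side")[0]
s=manip.sense();print(s["clock"],s["force"],s["ee_pos"],rel((.4092,.2824,.0545),(.436,-.9)))
```

```text
41.8667 [-0.08443786  0.15347328 -0.1903794 ] [0.4109418  0.28277508 0.11105287] (array([-0.19, -0.04,  5.65]), np.float64(-0.004))
```

Request:
apply_moves(targets=[[-0.15,0,1.5,0,3.6],[-0.15,0,3.5,0,3.6],[-0.15,0,4.8,0,3.6],[-0.15,0,5.3,0,3.6],[-0.15,0,5.5,0,3.6],[-0.15,0,5.5,0,3.6],[-0.15,0,5.5,0,3.6]])

```text
clock: 42.45
ee_pos: [0.4093, 0.2822, 0.0555]
tool_rot: [-3.063, -0.697, -0.002]
force: [0.2, 0.2, -0.8]
grip_width: 0.0407
grasp_force: 29.9
```

Run:
```python
from h import *
for i in range(3): p=manip.capture("side")[0]
s=manip.sense();print(s["clock"],s["force"],s["ee_pos"],rel((.4092,.2824,.0545),(.436,-.9)))
```

```text
42.6 [-0.76386324 -0.13724209 -0.0480431 ] [0.40914401 0.28209887 0.05521045] (array([ 0.02, -0.02,  0.07]), np.float64(-0.003))
```

Request:
apply_moves(targets=[[0,0,0.15,0,3.6],[0,0,0.15,0,3.6],[0,0,0.15,0,5],[0,0,0.15,0,6],[0,0,0.15,0,7],[0,0,0.15,0,8],[0,0,0.15,0,9.1],[0,0,0.15,0,9.1]])

```text
clock: 43.27
ee_pos: [0.4087, 0.2818, 0.0529]
tool_rot: [3.063, 0.698, -0.0]
force: [0.7, 0.4, -0.3]
grip_width: 0.0778
grasp_force: 0.0
```

Request:
apply_moves(targets=[[0,0,-1,0,9.1],[0,0,-4,0,9.1],[0,0,-8,0,9.1],[0,0,-12,0,9.1],[0,0,-16,0,9.1],[0,0,-20,0,9.1],[0,0,-24,0,9.1],[0,0,-28,0,9.1]])

```text
clock: 43.93
ee_pos: [0.408, 0.2814, 0.3359]
tool_rot: [-3.063, -0.697, -0.001]
force: [0.6, 0.3, 0.5]
grip_width: 0.0911
grasp_force: 0.0
```

Request:
apply_moves(targets=[[0,0,-4,0,9.1],[0,0,-8,0,9.1],[0,0,-12,0,9.1],[0,0,-16,0,9.1],[0,0,-16,0,9.1],[0,0,-16,0,9.1]])

```text
clock: 44.43
ee_pos: [0.4088, 0.2819, 0.4957]
tool_rot: [-3.062, -0.697, -0.007]
force: [-0.1, 1.0, -1.0]
grip_width: 0.0909
grasp_force: 0.0
```

Run:
```python
from h import *
p=manip.capture("top")[0];q=manip.capture("side")[0];q0=cv2.imread("pics/side0.png")
s=manip.sense();print(s["clock"],s["ee_pos"])
f=lambda i:cv2.resize(i[170:290,290:410],None,fx=3,fy=3,interpolation=2)
cv2.imwrite("pics/t13.png",np.hstack([f(q),f(q0)]));cv2.imwrite("pics/t13t.png",p)
```

```text
44.5333 [0.40814701 0.2814783  0.49235219]
```

View pics/t13.png

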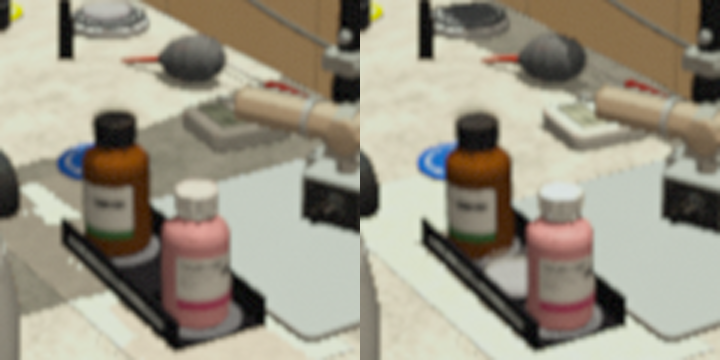

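Both bottles stand back upright within about 1.5 px (a few mm) of their starting pictures; the dish lies on the plate. Hand in.

```bash
python3 -c "
from station import manip
print(manip.hand_in())"
```

```text
the job is handed in; nothing more can be done
None
```

The job is handed in at about 44.5 s. In the last pictures the dish lies flat near the middle of the warming plate and both bottles stand upright in the lane, within a few millimetres of their starting spots. No verdict came back.

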